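Sound the bore of a vial block with a depth rod and record it on the scale

TASK

Take the steel depth rod from its blue stand, lower it into the bore of the small bare aluminium block and push the tight cushion disc in there down until it stops solid, pressing with about 10 N and never more than 25 N; leave the rod standing in the bore on the seated disc. Then slide the red pointer on the block's scale post until its tip is level with the top of the rod's orange head, to record the depth. Leave the conical flask, the beaker and the sample vial where they are.

Things in the scene. Friction and masses are not known exactly. Their poses are not given: they have to be found in the camera images.
- depth_rod: loose depth rod, 105 mm tall, about 0.12 kg, standing upright in the blue stand: round steel shaft 14 mm in diameter and 85 mm long with a bevelled foot, then a round orange head 22 mm in diameter and 20 mm high at the top (the place to grip). Origin at the centre of its foot, z up along the rod
- rod_tip (a point): centre of the rod's foot (same point as depth_rod)
- rod_top (a point): centre of the flat top of the orange head, 105 mm above the foot
- rod_stand: fixed blue parking stand, 56 x 56 x 36 mm; origin at the centre of its underside. The rod stands in its central hole, 16 mm wide, 30 mm deep, its foot 6 mm above the worktop
- block: fixed aluminium block, 60 mm (its x) by 130 mm (its y) by 66 mm high; origin at the centre of its underside. The bore lies at y = -40 mm; at y = +55 mm stands a steel post 10 mm thick reaching 180 mm above the worktop, with a white scale plate 18 mm wide behind it (centred 14 mm to +x)
- bore_mouth (a point): centre of the bore's mouth on the block's top face, 66 mm above the worktop. The bore is vertical, 16 mm wide with a 2 mm bevel. The depth of its bottom is not known: with the disc seated on the bottom, the disc's upper face lies somewhere between 32 and 52 mm below the mouth
- block_foot: block's black foot plate, 64 x 134 x 6 mm, with the bore's bottom and the cushion disc; origin at the centre of its underside, axes as the block. The disc sticks 7 to 15 mm above the bottom; it holds under the rod's weight, slides under a steady 4 to 5 N and stays put; on the bottom it stops (yields 0.1 mm/N). Seated once the rod has pressed it with over 7 N for 0.2 s; over 25 N damages it
- pointer_grip (a point): middle of the upright red tab on the pointer's arm, for gripping: 12 mm thick along the block's x, 18 mm long along its y, its top 13 mm above this point; 36 mm from the post's axis towards the bore, 17 mm above the pointer tip
- pointer_tip (a point): tip of the red pointer, 53 mm from the post's axis towards the bore, 42 mm short of the bore's axis
- pointer (a joint): height of the pointer on its post, 0 to 0.060 m upwards; the tip is 105 mm above the worktop at 0. It stays where it is left and slides under about 3 N
- conical_flask: bystander: glass conical flask 82 mm wide, 132 mm high, origin at the centre of its underside
- small_beaker: bystander: small beaker 49 mm wide, 56 mm high, origin at the centre of its underside
- sample_vial: bystander: upright sample vial 26 mm wide, 58 mm high, origin at the centre of its underside

How it is judged:
On the way, in this order (a step that is already met when the one before it is completed fails the run):
1. the rod's foot is in the bore, at least 8 mm below the mouth (z of rod_tip in the frame of bore_mouth below -0.008 m and horizontal distance between rod_tip and bore_mouth below 0.004 m), for 0.05 s.
2. the rod presses the seated disc with over 7 N for 0.2 s (contact force between depth_rod and block_foot above 7 N and horizontal distance between rod_tip and bore_mouth below 0.004 m), for 0.2 s.
At the end, for the whole second after the job is handed in: The rod stands free and at rest in the bore, upright within 0.1 rad and within 4 mm of the bore's centre, its weight on the seated disc (at least 28 mm deep); the pointer is at rest with its tip within 3 mm of the height of the top of the rod's head (horizontal distance between rod_tip and bore_mouth below 0.004 m and z of rod_tip in the frame of bore_mouth below -0.028 m and angle between depth_rod's own z axis and vertical below 0.1 rad and contact force between depth_rod and block_foot above 0.3 N and linear speed of depth_rod below 0.02 m/s and z of pointer_tip in the frame of rod_top between -0.003 and 0.003 m and velocity of joint pointer between -0.005 and 0.005 m/s); the robot touches nothing.
It fails at once if the rod presses the disc or the bore's bottom with more than 25 N (contact force between depth_rod and block_foot above 25 N).
It fails at once if the conical flask, the beaker or the sample vial is moved by more than 20 mm (distance of any of conical_flask, small_beaker, sample_vial from where it was at the start of the episode above 0.02 m).
It also fails if it takes over 72 s, if anything falls off the work surface, if the arm or the gripper's body presses on something with over 40 N, if the wrist force passes 120 N, or if a joint passes its speed limit or range.

ROBOT

A 6-joint arm with a two-finger parallel gripper is mounted at the origin on a cart in front of the work surface, level with it; the furniture and walls round the work are solid. World frame = base frame: x ahead of the robot, y to its left, z up, the work surface at z = 0. Lengths are in m, angles in rad, forces in N, time in s.
With the tool pointing down it reaches from about 0.35 to 0.975 m from the base axis. Payload 4.9 kg.
Tool frame: the origin (TCP) lies at the very end of the fingers, on their centre line; the grasp point (between the pads) lies 19 mm behind it; z points along the fingers, y is the line along which they close (so a half turn about z gives the same grasp; the last joint's range is limited). The gripper opens to 85 mm and grips with 20 to 120 N. Pads are 22 mm wide; open, the fingers measure 114 mm over their backs; the gripper's body (76 mm by 85 mm) begins 54 mm behind the grasp point. The pads swing forward as they close: fully open they stand 13 mm farther back than shut.
Start: joints at [-1.273, 0.053, 1.613, -0, 1.476, -0.119], TCP at [0.253, -0.571, 0.231] pointing down, gripper open.
Joint ranges: [-3.01, 3.01], [-1.01, 2.22], [0.06, 2.58], [-1.02, 4.17], [0.09, 2.62], [-3.14, 3.14]. Speed limits (rad/s): [2.57, 2.57, 3.14, 3.14, 3.14, 3.14].

INTERFACE

Orientations are given as a rotation vector (axis times angle).
In Python, from station import ctrl, imaging gives the robot as it stands.
- The arm moves only by the tool play_rows, never from a script. Its argument "series" is a list of rows, each a list of 3 entries, a list of its own where there are three numbers: the opening, from 0 (shut) to 1 (fully open), then the shift along the tool's x, y, z each as a share of 0.05 m, from -1 to 1, then the turn, a rotation vector about the tool's x, y, z each as a share of 8 degrees, from -1 to 1. In form: [[grip, [dx, dy, dz], [ax, ay, az]], ...]. A call has 1 to 8 rows; each row shifts and turns the commanded pose from where the row before left it, along the tool's axes as they then stand; what a row does not reach is not made up. A row lasts 1/8 s, in which the tool goes at most 62.5 mm and 10.7 degrees, less where a joint would pass 70% of its speed; a pose out of reach is approached as far as the arm can. A call with a number of a shift or a turn outside -1 to 1 is refused whole. A call with a gripper value outside its range is refused whole. The fingers move at their own pace and stop on an object; "force" is the grip in N (left out, the last holds). Time passes only in rows, so rows that do not move let the fingers close. It gives the time, the measured TCP pose, the force, the opening and the grip force at its end, in the units of the state.
- ctrl.get_obs(): the state, without advancing time (a new reading comes with each control period).
- imaging.get_image(name): name is "scene" or "top" or "wrist"; returns a dict with "color" (384x512x3 uint8, blue, green, red), "fx", "fy", "cx", "cy" (pixels), "D" ([k1, k2, p1, p2, k3] as OpenCV has them; the pictures are not rectified), "extrinsics" (4x4, takes a point from world to camera coordinates); the wrist camera has in their place "hand_eye" (4x4, takes a point from camera to tool coordinates, whose origin is the TCP and whose axes are the flange's). Camera axes: x right, y down, z forward; pixel columns grow to the right and rows downward; lengths in m; the calibration is good to about 2 mm. A picture is of the moment at which its call begins: read the wrist's pose just before it. There is no depth.
- ctrl.finish_job(): hands the job in; it is judged then, once.
The state is a dict: "t": time; "q": joint angles; "dq": joint speeds; "effort": joint torques, N m; "tool_pos": TCP position; "tool_rot": TCP orientation; "contact_force": force on the tool from outside, world axes, zero at the start; "wrist_torque": the same for the moment, N m; "opening": finger opening in m; "grip_force": force on a finger pad.
Only numpy, scipy, OpenCV 4.12 (cv2) and the standard library are available. Lean on these libraries where they do the work, as an engineer would, in place of code of your own. Each camera call takes 0.05 s, during which the arm holds its last target. There are 200 camera calls.

## Working session

There is one attempt and no reset: what is moved stays moved. The work goes in short steps, Python scripts to look and compute and a tool call to move; the robot and the scene stay as the last step left them, time stands still between calls to the robot, and variables do not carry over. Pictures are saved under pics/ and viewed, at most 13 in all, crops included, and the job is handed in when it is done.

Besides the shell and the picture viewer there is one more tool, called in YAML: its name, and indented under it one key for each argument. play_rows: Moves the arm, as the interface text tells. Shift numbers are shares of 0.05 m and turn numbers shares of 8 degrees, none past 1 either way. Its arguments: {"type":"object","properties":{"series":{"type":"array"},"force":{"type":"number"}},"required":["series"]}

```bash
mkdir -p pics; cat > h.py <<'E'
import numpy as np, cv2
from scipy.spatial.transform import Rotation as R
from station import ctrl, imaging
def grab(n):
    o=ctrl.get_obs(); im=imaging.get_image(n)
    K=np.array([[im['fx'],0,im['cx']],[0,im['fy'],im['cy']],[0,0,1.]])
    if 'extrinsics' in im: T=np.linalg.inv(np.array(im['extrinsics']))
    else:
        W=np.eye(4); W[:3,:3]=R.from_rotvec(o['tool_rot']).as_matrix(); W[:3,3]=o['tool_pos']
        T=W@np.array(im['hand_eye'])
    return im['color'],K,np.array(im['D'],float),T
def ray(px,K,D,T):
    p=cv2.undistortPoints(np.array([[px]],float),K,D)[0,0]
    return T[:3,3],T[:3,:3]@np.array([p[0],p[1],1])
def onz(px,z,K,D,T):
    c,d=ray(px,K,D,T); return c+d*(z-c[2])/d[2]
def proj(P,K,D,T):
    Ti=np.linalg.inv(T); return cv2.projectPoints(np.array(P,float).reshape(-1,3),cv2.Rodrigues(Ti[:3,:3])[0],Ti[:3,3],K,D)[0][:,0]
def blobs(img,lo,hi,amin=30):
    m=cv2.inRange(cv2.cvtColor(img,cv2.COLOR_BGR2HSV),lo,hi)
    n,_,s,c=cv2.connectedComponentsWithStats(m)
    return [(s[i].tolist(),c[i].round(1).tolist()) for i in range(1,n) if s[i][4]>=amin]
E
python3 - <<'E'
from h import *
a=grab('scene');b=grab('top')
cv2.imwrite('pics/a.png',a[0]);cv2.imwrite('pics/b.png',b[0])
for g in (a,b):
    print(g[3][:3].round(3).tolist(),g[1][0,0])
    print('or',blobs(g[0],(8,120,100),(20,255,255)));print('red',blobs(g[0],(0,150,80),(6,255,255)));print('blue',blobs(g[0],(100,120,50),(125,255,255)))
print(ctrl.get_obs())
E
```

```text
[[0.911, -0.188, 0.368, 0.136], [-0.412, -0.371, 0.832, -1.052], [-0.02, -0.91, -0.415, 0.487]] 424.06517456820194
or [([308, 136, 16, 6, 48], [315.2, 137.5]), ([334, 310, 15, 9, 54], [340.4, 313.6]), ([345, 350, 18, 22, 163], [353.6, 361.5]), ([369, 353, 16, 19, 85], [374.7, 361.0]), ([484, 357, 20, 23, 182], [495.2, 365.1]), ([505, 356, 7, 11, 55], [508.4, 360.4]), ([336, 367, 9, 14, 30], [339.7, 373.8]), ([381, 368, 11, 15, 48], [385.5, 376.3])]
red [([467, 0, 22, 40, 592], [475.9, 19.1]), ([411, 19, 101, 197, 2409], [452.0, 110.8]), ([300, 40, 25, 13, 78], [313.4, 43.2]), ([299, 58, 35, 26, 135], [314.8, 74.9]), ([338, 83, 18, 7, 62], [346.3, 86.0]), ([403, 104, 15, 9, 72], [409.7, 108.0]), ([263, 146, 11, 16, 101], [269.4, 153.5]), ([465, 208, 14, 9, 84], [471.3, 212.2])]
blue [([432, 0, 35, 8, 144], [453.2, 3.8]), ([218, 182, 18, 20, 264], [227.0, 192.9])]
[[0.015, -0.994, 0.107, 0.409], [-1.0, -0.013, 0.019, -0.318], [-0.017, -0.107, -0.994, 0.939]] 404.01503173401915
or [([484, 154, 23, 14, 148], [493.8, 158.6]), ([42, 198, 19, 9, 43], [51.3, 200.9]), ([401, 198, 22, 8, 67], 
[... 477 characters left out ...]
)]
{'t': 0.1, 'q': array([-1.27300939e+00,  5.33077336e-02,  1.61414889e+00, -2.54659789e-06,
        1.47601321e+00, -1.19006062e-01]), 'dq': array([ 9.07503299e-04, -9.76538946e-05, -5.79403883e-03,  2.22438432e-03,
        1.33549950e-03, -2.98868102e-05]), 'effort': array([-9.67037249e-05, -3.94907248e+01, -3.71361494e+01, -1.06938487e-04,
        3.92335976e-03, -1.08985665e-05]), 'tool_pos': array([ 0.25284842, -0.57095366,  0.23018015]), 'tool_rot': array([-3.07179181e+00, -6.49581964e-01,  2.67038694e-04]), 'contact_force': array([-0.18974766,  0.19779049, -0.40155895]), 'wrist_torque': array([-0.00974688,  0.00216108,  0.04951449]), 'grip_force': 0.0, 'opening': 0.08504748615642622}
```

View pics/a.png

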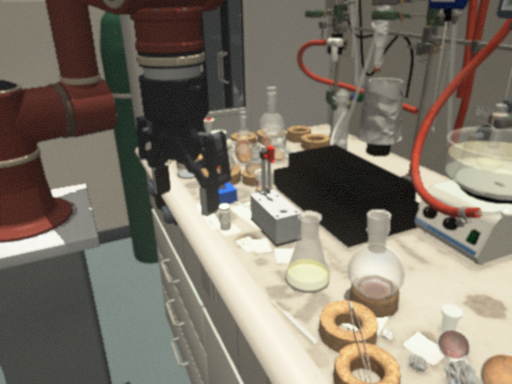

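View pics/b.png

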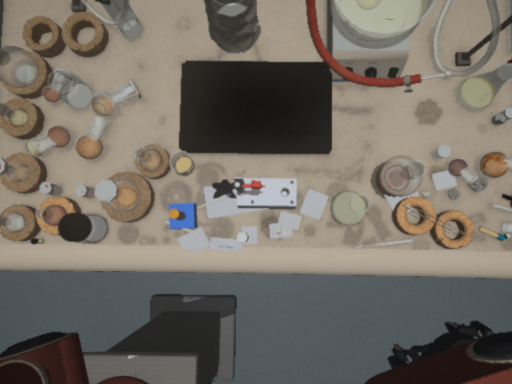

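```bash
python3 - <<'E'
from h import *
b=grab('top');a=grab('scene')
cv2.imwrite('pics/c.png',cv2.resize(b[0][140:260,150:310],None,fx=5,fy=5,interpolation=cv2.INTER_CUBIC))
cv2.imwrite('pics/d.png',cv2.resize(a[0][110:260,180:340],None,fx=4,fy=4,interpolation=cv2.INTER_CUBIC))
f=lambda p,z:print(p,z,onz(p,z,*b[1:]).round(4))
f((173.9,213.4),.111);f((183,216),.036);f((255.8,184.1),.13);f((285,193),.066);f((266,193),.066);f((349,208),.0);f((243,238),.058);f((182,163),.05);f((228,188),.0);f((228,188),.18)
E
```

```text
(173.9, 213.4) 0.111 [ 0.4596 -0.1233  0.111 ]
(183, 216) 0.036 [ 0.4586 -0.1263  0.036 ]
(255.8, 184.1) 0.13 [ 0.5198 -0.2912  0.13  ]
(285, 193) 0.066 [ 0.5099 -0.3528  0.066 ]
(266, 193) 0.066 [ 0.5094 -0.3116  0.066 ]
(349, 208) 0.0 [ 0.4845 -0.5037  0.    ]
(243, 238) 0.058 [ 0.4114 -0.263   0.058 ]
(182, 163) 0.05 [ 0.5762 -0.1228  0.05  ]
(228, 188) 0.0 [ 0.5276 -0.2218  0.    ]
(228, 188) 0.18 [ 0.5049 -0.2403  0.18  ]
```

View pics/c.png

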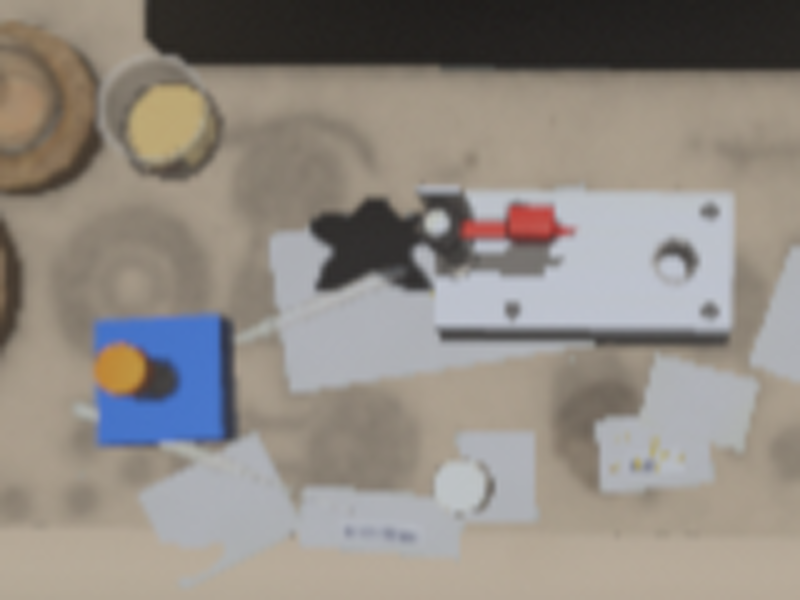

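View pics/d.png

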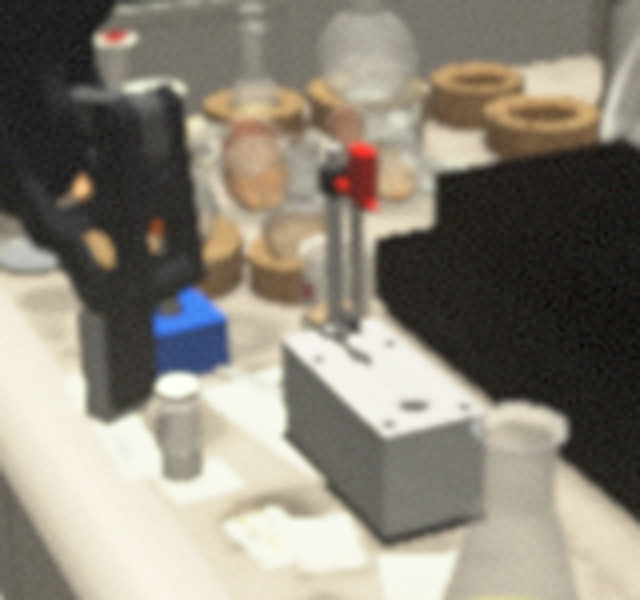

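The top view shows the blue stand at about (183,216) with the orange head at (174,213). The block is at (266,193), with its bore at (285,193), post at (237,184) and red pointer at (256,184). The vial is at (243,237), the beaker at (184,163) and the flask at (349,208). The scene view shows the pointer near the top of the post. I'll turn the wrist so the fingers close along world x.

play_rows:
  series:
    - [1,[0,0,-0.4],[0,0,-1]]
    - [1,[0,0,-0.4],[0,0,-1]]
    - [1,[0,0,-0.4],[0,0,-1]]
    - [1,[0,0,0],[0,0,-1]]
    - [1,[0,0,0],[0,0,-1]]
    - [1,[0,0,0],[0,0,-1]]
    - [1,[0,0,0],[0,0,-1]]
    - [1,[0,0,0],[0,0,-1]]

```text
t: 1.2
tool_pos: [0.253, -0.5713, 0.291]
tool_rot: [-2.257, -2.185, -0.0]
contact_force: [0.2, 0.4, -0.2]
opening: 0.0854
grip_force: 0.0
```

play_rows:
  series:
    - [1,[0,0,0],[0,0,-0.27]]
    - [1,[0.6,0.7,0],[0,0,0]]
    - [1,[0.6,0.8,0],[0,0,0]]
    - [1,[0.8,0.8,0],[0,0,0]]
    - [1,[0.8,0.8,0],[0,0,0]]
    - [1,[0.8,0.8,0],[0,0,0]]
    - [1,[0.8,0,0],[0,0,0]]
    - [1,[0,0,0],[0,0,0]]

```text
t: 2.2
tool_pos: [0.4485, -0.3491, 0.2912]
tool_rot: [-2.217, -2.226, -0.0]
contact_force: [-0.8, -0.6, 0.3]
opening: 0.0851
grip_force: 0.0
```

```bash
python3 - <<'E'
from h import *
o=ctrl.get_obs();print(o['t'],o['tool_pos'],R.from_rotvec(o['tool_rot']).as_matrix().round(3).tolist())
w=grab('wrist');print(w[3].round(3).tolist(),w[1][0,0])
for n,P in dict(rod=(.46,-.124,.111),bore=(.51,-.353,.066),tip=(.52,-.31,.16),post=(.52,-.257,.18)).items(): print(n,proj(P,*w[1:])[0])
cv2.imwrite('pics/w1.png',w[0])
E
```

```text
2.2 [ 0.44845258 -0.34911473  0.29121895] [[-0.004, 1.0, -0.0], [1.0, 0.004, 0.0], [0.0, -0.0, -1.0]]
[[1.0, 0.004, 0.001, 0.447], [0.004, -0.953, -0.303, -0.272], [-0.0, 0.303, -0.953, 0.435], [0.0, 0.0, 0.0, 1.0]] 324.9818930802837
rod [ 273.2043645  -110.95403753]
bore [310.34300491 157.31668673]
tip [342.82893918 131.43844168]
post [356.1051513   62.37911307]
```

View pics/w1.png

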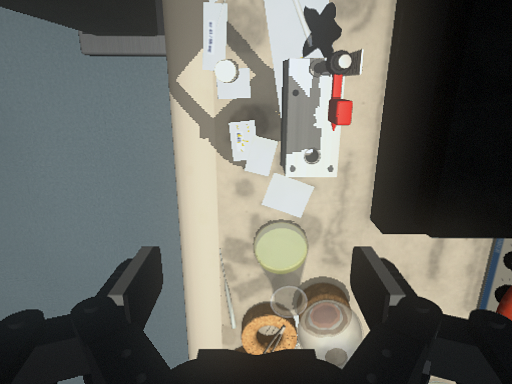

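The wrist picture shows the bore mouth near (312,156), the post top at (345,62) and the pointer tip near (334,129). The flask sits at the bottom (280,250) and is well clear. I'll refine the bore and pointer from this view.

```bash
python3 - <<'E'
from h import *
w=grab('wrist');b=grab('top')
def tri(p,q):
    c1,d1=ray(p,*w[1:]);c2,d2=ray(q,*b[1:]);A=np.c_[d1,-d2];s=np.linalg.lstsq(A,c2-c1,rcond=None)[0]
    return (c1+s[0]*d1).round(4),(c2+s[1]*d2).round(4)
for n,g in(('w',w),('t',b)):
    m=cv2.inRange(cv2.cvtColor(g[0],cv2.COLOR_BGR2HSV),(0,150,60),(8,255,255))
    c=np.argwhere(m[90:140,320:360]if n=='w' else m[175:195,240:270])+((90,320)if n=='w' else(175,240))
    print(n,c[c[:,0]==c[:,0].max()].tolist() if n=='w' else c[c[:,1]==c[:,1].max()].tolist(), c.min(0),c.max(0))
print('tip',tri((334,129),(264.7,186)))
print('post',tri((345,62),(237.4,184.4)),onz((345,62),.18,*w[1:]))
gr=cv2.cvtColor(w[0],cv2.COLOR_BGR2GRAY);print(gr[144:170,300:326:1])
print('bore',onz((312,156),.066,*w[1:]))
for p in((287,176),(337,177)):print('corner',onz(p,.066,*w[1:]))
E
```

```text
w [[127, 333], [127, 334]] [ 90 332] [127 352]Traceback (most recent call last):
  File "<stdin>", line 9, in <module>
    return umr_maximum(a, axis, None, out, keepdims, initial, where)
ValueError: zero-size array to reduction operation maximum which has no identity
```

play_rows:
  series:
    - [1,[0.9,0,0],[0,0,0]]
    - [1,[1,0,0],[0,0,0]]
    - [1,[1,0,0],[0,0,0]]
    - [1,[0,0,0],[0,0,0]]

```text
t: 2.85
tool_pos: [0.4478, -0.2052, 0.2916]
tool_rot: [2.218, 2.224, 0.0]
contact_force: [-0.7, -0.5, 0.8]
opening: 0.0853
grip_force: 0.0
```

```bash
python3 - <<'E'
from h import *
w=grab('wrist');b=grab('top');print(ctrl.get_obs()['tool_pos'],proj((.46,-.124,.111),*w[1:]))
print([x for x in blobs(w[0],(8,120,80),(24,255,255),100)],blobs(w[0],(100,120,50),(125,255,255),100))
cv2.imwrite('pics/w2.png',w[0])
E
```

```text
[ 0.44773866 -0.2072038   0.29142981] [[270.3973368   78.89033132]]
[([258, 64, 22, 24, 396], [268.7, 75.5])] [([242, 50, 50, 54, 1937], [266.0, 76.4])]
```

View pics/w2.png

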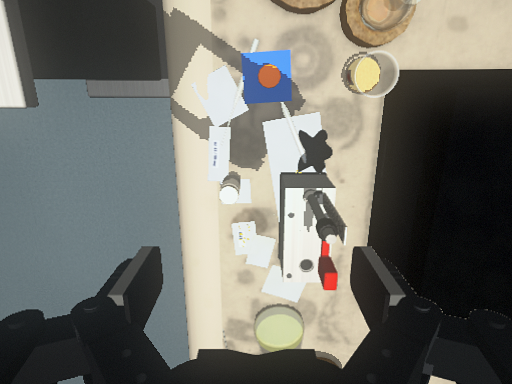

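This picture shows the orange head at (269,76) almost straight below the camera, inside the blue stand. The bore is at (306,265), the post top at (331,239) and the pointer at (330,280).

```bash
python3 - <<'E'
from h import *
w2=grab('wrist');o=ctrl.get_obs()
w1=[cv2.imread('pics/w1.png'),w2[1],w2[2],None];T=w2[3].copy()
T[:3,3]+=np.array([.44845,-.34911,.29122])-o['tool_pos'];w1[3]=T
print('rod',onz((268.7,75.5),.111,*w2[1:]),'stand',onz((266.5,76.5),.036,*w2[1:]))
for n,g,c in(('w1',w1,(312,156)),('w2',w2,(306,265))):
    x,y=c;gr=cv2.cvtColor(g[0],cv2.COLOR_BGR2GRAY)[y-11:y+12,x-11:x+12]
    print(n,onz(c,.066,*g[1:]));print('\n'.join(' '.join('%3d'%v for v in r) for r in gr))
    m=cv2.inRange(cv2.cvtColor(g[0],cv2.COLOR_BGR2HSV),(0,150,60),(6,255,255));k=np.argwhere(m[60:,280:360])+(60,280);print(k.min(0),k.max(0))
def tri(p,q):
    c1,d1=ray(p,*w1[1:]);c2,d2=ray(q,*w2[1:]);s=np.linalg.lstsq(np.c_[d1,-d2],c2-c1,rcond=None)[0]
    return (c1+s[0]*d1).round(4),(c2+s[1]*d2).round(4)
print('post',tri((345,62),(331,239)),'bore',tri((312,156),(306,265)))
E
```

```text
rod [ 0.45843464 -0.12305354  0.111     ] stand [ 0.45862808 -0.12262264  0.036     ]
w1 [ 0.51194141 -0.35160724  0.066     ]
143 144 143 142 143 143 141 140 139 141 141 140 139 141 139 140 140 139 134 191 240 236 236
143 144 143 143 143 143 143 139 140 140 142 141 141 141 141 141 139 139 135 191 241 236 235
141 143 143 141 144 142 141 138 139 138 130 129 126 123 138 141 140 140 136 190 240 236 235
141 142 141 139 137 138 133 124 118 108 107 108 113 114 119 126 136 139 136 190 241 237 235
137 137 133 189 241 233 200 161 149 205 244 215 106  99 112 114 117 128 131 189 240 236 235
192 240 237 239 236 210 198 227 238 240 246 221  92  87  92 122 163 191 226 238 238 236 235
193 242 240 233 210 203 232 240 241 243 247 221  82  87  89  90 138 185 201 229 238 236 235
236 239 238 227 197 230 244 243 245 230 172 144  86  88  89  85 108 158 183 215 239 236 235
237 237 237 220 180 174 174 176 177 162 115  92  90  91  90  89  87 137 162 183 240 236 235
237 238 230 197 175 163 164 165 150 114  92  91  92  93  92  89  86 119 142 169 235 237 235
237 238 230 182 131 113 116 110 100  95  95  93  93  
[... 2795 characters left out ...]
 235 235 234 231 226 230 236 235 236 235 236 236 236 236 236 241
237 238 240 239 239 240 238 235 234 235 237 237 237 237 235 235 234 235 236 235 236 236 239
238 238 239 238 239 240 238 234 234 235 235 235 235 235 235 234 235 236 235 236 236 235 238
238 237 239 239 239 239 238 235 233 234 235 235 235 235 235 234 234 234 236 235 236 235 236
238 238 239 239 238 239 238 234 234 235 236 235 235 235 234 234 234 235 235 236 235 235 236
236 237 239 238 238 239 238 234 234 235 236 236 235 235 234 233 234 236 235 235 235 235 236
[239 322] [287 337]
post (array([ 0.5115, -0.257 ,  0.1834]), array([ 0.5107, -0.257 ,  0.1832])) bore (array([ 0.5111, -0.3506,  0.0706]), array([ 0.5101, -0.3506,  0.0704]))
```

Measured against the known sizes: the rod is at (0.4585,-0.123), the bore at (0.5116,-0.352) and the post at (0.511,-0.257), and the bore-to-post distance of 95 mm checks. Moving to the rod.

play_rows:
  series:
    - [1,[0.6,0.1,0],[0,0,0]]
    - [1,[0.6,0.1,0.2],[0,0,0]]
    - [1,[0.48,0.02,0.6],[0,0,0]]
    - [1,[0,0,0.8],[0,0,0]]
    - [1,[0,0,0.8],[0,0,0]]
    - [1,[0,0,0.6],[0,0,0]]
    - [1,[0,0,0],[0,0,0]]
    - [1,[0,0,0],[0,0,0]]

```text
t: 4.0
tool_pos: [0.4595, -0.1235, 0.1426]
tool_rot: [2.221, 2.22, 0.001]
contact_force: [-0.3, 0.2, 0.4]
opening: 0.0855
grip_force: 0.0
```

play_rows:
  series:
    - [1,[0,-0.02,0.6],[0,0,0]]
    - [1,[0,0,0.59],[0,0,0]]
    - [1,[0,0,0],[0,0,0]]
    - [0.15,[0,0,0],[0,0,0]]
    - [0.15,[0,0,0],[0,0,0]]
    - [0.15,[0,0,0],[0,0,0]]
    - [0.15,[0,0,0],[0,0,0]]
    - [0.15,[0,0,0],[0,0,0]]
  force: 40

```text
t: 5.0
tool_pos: [0.4584, -0.1226, 0.0828]
tool_rot: [2.219, 2.221, 0.001]
contact_force: [-0.0, 0.3, 4.2]
opening: 0.0203
grip_force: 39.2
```

play_rows:
  series:
    - [0.15,[0,0,0],[0,0,0]]
    - [0.15,[0,0,0],[0,0,0]]
    - [0.15,[0,0,0],[0,0,0]]
    - [0.15,[0,0,0],[0,0,0]]

```text
t: 5.5
tool_pos: [0.4584, -0.1227, 0.0828]
tool_rot: [2.22, 2.221, 0.001]
contact_force: [-0.0, 0.3, 5.6]
opening: 0.0204
grip_force: 39.3
```

play_rows:
  series:
    - [0.15,[0,0,-0.4],[0,0,0]]
    - [0.15,[0,0,-0.6],[0,0,0]]
    - [0.15,[0,0,-0.6],[0,0,0]]
    - [0.15,[0,0,-0.6],[0,0,0]]
    - [0.15,[0,0,-0.4],[0,0,0]]
    - [0.15,[0,0,0],[0,0,0]]

```text
t: 6.25
tool_pos: [0.4583, -0.1226, 0.2129]
tool_rot: [2.219, 2.221, 0.001]
contact_force: [-0.1, -0.1, -1.5]
opening: 0.0205
grip_force: 39.5
```

play_rows:
  series:
    - [0.15,[-0.5,0,0],[0,0,0]]
    - [0.15,[-0.9,0,0],[0,0,0]]
    - [0.15,[-0.9,0,0],[0,0,0]]
    - [0.15,[-0.9,0,0],[0,0,0]]
    - [0.15,[-0.9,0.26,0],[0,0,0]]
    - [0.15,[-0.48,0.4,0],[0,0,0]]
    - [0.15,[0,0.4,0],[0,0,0]]
    - [0.15,[0,0,0],[0,0,0]]

```text
t: 7.25
tool_pos: [0.5106, -0.3508, 0.2091]
tool_rot: [-2.217, -2.22, 0.0]
contact_force: [-0.8, 0.1, -0.8]
opening: 0.0204
grip_force: 39.5
```

```bash
python3 - <<'E'
from h import *
o=ctrl.get_obs();print(o['tool_pos'],o['contact_force'],o['opening'])
w=grab('wrist');s=grab('scene')
print([x for x in blobs(w[0],(8,120,80),(24,255,255),60)])
cv2.imwrite('pics/w3.png',np.hstack([cv2.resize(w[0][60:384,160:416],None,fx=1.5,fy=1.5),cv2.resize(s[0][80:260,200:360],None,fx=2.5,fy=2.7)]))
E
```

```text
[ 0.51063251 -0.35083018  0.20907613] [-0.81950771  0.09941218 -0.75475523] 0.02043172120202714
[([231, 235, 51, 67, 2737], [256.2, 268.8]), ([260, 335, 29, 19, 136], [275.8, 341.6])]
```

View pics/w3.png

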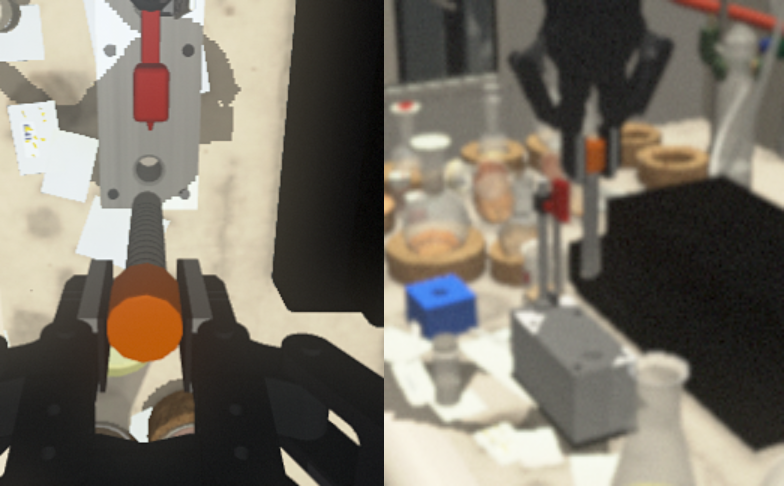

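The rod hangs upright in the gripper. Its foot's far edge is near wrist pixel (258,189) and the bore is at (259,172). I'll compare the two in this one view.

```bash
python3 - <<'E'
from h import *
w=grab('wrist');o=ctrl.get_obs();print(o['tool_pos'])
g=cv2.cvtColor(w[0],cv2.COLOR_BGR2GRAY)
print('\n'.join('%d '%(158+i)+' '.join('%3d'%v for v in r) for i,r in enumerate(g[158:206,244:276])))
zf=o['tool_pos'][2]-.0768
print(zf,'bore',onz((259.3,172),.066,*w[1:]),'foot edge',onz((258,189),zf,*w[1:]),'foot left/right',onz((248.5,195),zf,*w[1:]),onz((268,195),zf,*w[1:]))
print('proj foot centre if straight',proj((*o['tool_pos'][:2],zf),*w[1:]),'bore proj',proj((.5116,-.352,.066),*w[1:]))
E
```

```text
[ 0.50999818 -0.35063882  0.21043543]
158 150 150 155 153 152 150 151 152 150 149 147 147 148 147 148 147 148 147 148 148 147 146 147 148 147 147 148 147 147 148 147 146
159 149 150 153 153 152 151 152 152 150 149 147 147 148 146 147 147 148 147 147 147 147 147 146 147 149 149 147 148 147 148 147 147
160 150 151 153 153 151 151 151 152 151 148 146 146 147 147 147 147 147 147 147 147 147 146 148 147 147 148 149 148 148 148 147 147
161 149 150 152 154 152 151 151 152 150 148 146 148 147 148 148 147 148 148 149 147 146 147 146 148 149 150 148 148 147 147 146 147
162 150 152 151 152 152 150 151 153 151 149 146 147 148 148 150 146 145 149 149 148 148 147 146 148 148 148 148 147 148 148 148 147
163 149 151 152 154 152 151 152 152 152 148 148 142 128 118 119 118 118 117 123 133 145 148 148 149 148 148 147 149 149 149 146 146
164 150 151 152 152 152 150 152 153 150 145 129 119 114 118 132 140 134 126 122 115 119 125 140 149 150 149 148 147 148 147 147 148
165 150 149 153 152 152 150 151 154 145 126 117 128 155 170 170 172 170 171 164 149 129 115 124 140 150 149 149 148 148 147 146 146
166 15
[... 4875 characters left out ...]
09
203 236 237 243 210  77  87  90  91  92  92  86  83  84  79  81  82  83  91  93  93  88  86  86  81 145 200 196 200 202 203 206 206
204 237 239 223 134  81  85  91  88  79  81  86  89  90  91  92  92  87  83  85  89  93  88  84  80 119 175 189 193 194 198 200 202
205 236 240 219 116  83  88  87  86  90  90  92  93  94  94  96  93  91  91  91  89  87  89  87  80 118 165 179 179 183 188 195 197
0.13363543012581647 bore [ 0.51137594 -0.35019656  0.066     ] foot edge [ 0.50999423 -0.34464652  0.13363543] foot left/right [ 0.50320766 -0.34917579  0.13363543] [ 0.5171642  -0.34914417  0.13363543]
proj foot centre if straight [[257.98051028 196.94983528]] bore proj [[259.53611516 173.9030187 ]]
```

play_rows:
  series:
    - [0.15,[-0.016,0.03,0.3],[0,0,0]]
    - [0.15,[0,0,0.5],[0,0,0]]
    - [0.15,[0,0,0.35],[0,0,0]]
    - [0.15,[0,0,0],[0,0,0]]
    - [0.15,[0,0,0],[0,0,0]]

```text
t: 8.02
tool_pos: [0.5126, -0.3523, 0.1549]
tool_rot: [2.22, 2.222, 0.0]
contact_force: [0.8, -0.4, -0.6]
opening: 0.0202
grip_force: 39.5
```

play_rows:
  series:
    - [0.15,[0,0,0.08],[0,0,0]]
    - [0.15,[0,0,0.08],[0,0,0]]
    - [0.15,[0,0,0.08],[0,0,0]]
    - [0.15,[0,0,0],[0,0,0]]
    - [0.15,[0,0,0],[0,0,0]]

```text
t: 8.65
tool_pos: [0.5124, -0.3521, 0.1423]
tool_rot: [-2.221, -2.222, 0.0]
contact_force: [-0.0, 0.4, -1.3]
opening: 0.0203
grip_force: 39.5
```

play_rows:
  series:
    - [0.15,[0,0,0.06],[0,0,0]]
    - [0.15,[0,0,0.06],[0,0,0]]
    - [0.15,[0,0,0.06],[0,0,0]]
    - [0.15,[0,0,0],[0,0,0]]

```text
t: 9.15
tool_pos: [0.5121, -0.3519, 0.1328]
tool_rot: [-2.22, -2.222, 0.0]
contact_force: [-0.3, 0.5, -0.3]
opening: 0.0205
grip_force: 39.5
```

play_rows:
  series:
    - [0.15,[0,0,0.06],[0,0,0]]
    - [0.15,[0,0,0.04],[0,0,0]]
    - [0.15,[0,0,0],[0,0,0]]

```text
t: 9.52
tool_pos: [0.5122, -0.352, 0.128]
tool_rot: [-2.22, -2.222, 0.0]
contact_force: [0.1, -0.8, -1.7]
opening: 0.0206
grip_force: 39.5
```

play_rows:
  series:
    - [0.15,[0,0,0.03],[0,0,0]]
    - [0.15,[0,0,0.03],[0,0,0]]
    - [0.15,[0,0,0.03],[0,0,0]]
    - [0.15,[0,0,0],[0,0,0]]

```text
t: 10.02
tool_pos: [0.5123, -0.352, 0.1236]
tool_rot: [-2.22, -2.222, 0.0]
contact_force: [0.4, -0.1, -1.5]
opening: 0.0203
grip_force: 39.5
```

play_rows:
  series:
    - [0.15,[0,0,0.03],[0,0,0]]
    - [0.15,[0,0,0.03],[0,0,0]]
    - [0.15,[0,0,0.03],[0,0,0]]
    - [0.15,[0,0,0],[0,0,0]]

```text
t: 10.52
tool_pos: [0.5122, -0.352, 0.1191]
tool_rot: [-2.22, -2.222, 0.0]
contact_force: [0.5, -0.2, -0.8]
opening: 0.0206
grip_force: 39.5
```

play_rows:
  series:
    - [0.15,[0,0,0.02],[0,0,0]]
    - [0.15,[0,0,0.02],[0,0,0]]
    - [0.15,[0,0,0.02],[0,0,0]]
    - [0.15,[0,0,0],[0,0,0]]

```text
t: 11.02
tool_pos: [0.5123, -0.352, 0.1162]
tool_rot: [-2.221, -2.222, 0.0]
contact_force: [1.0, -0.2, -1.3]
opening: 0.0202
grip_force: 39.5
```

play_rows:
  series:
    - [0.15,[0,0,0.02],[0,0,0]]
    - [0.15,[0,0,0.02],[0,0,0]]
    - [0.15,[0,0,0.02],[0,0,0]]
    - [0.15,[0,0,0],[0,0,0]]

```text
t: 11.52
tool_pos: [0.5123, -0.352, 0.1131]
tool_rot: [-2.22, -2.222, 0.0]
contact_force: [-0.3, 0.3, -0.3]
opening: 0.0206
grip_force: 39.5
```

play_rows:
  series:
    - [0.15,[0,0,0.02],[0,0,0]]
    - [0.15,[0,0,0.01],[0,0,0]]
    - [0.15,[0,0,0.01],[0,0,0]]
    - [0.15,[0,0,0],[0,0,0]]

```text
t: 12.02
tool_pos: [0.5123, -0.3521, 0.1112]
tool_rot: [-2.221, -2.222, 0.0]
contact_force: [0.3, -0.3, -1.4]
opening: 0.0202
grip_force: 39.5
```

play_rows:
  series:
    - [0.15,[0,0,0.02],[0,0,0]]
    - [0.15,[0,0,0.02],[0,0,0]]
    - [0.15,[0,0,0.02],[0,0,0]]
    - [0.15,[0,0,0],[0,0,0]]

```text
t: 12.52
tool_pos: [0.5123, -0.352, 0.1081]
tool_rot: [-2.22, -2.222, 0.0]
contact_force: [1.4, 0.1, -0.7]
opening: 0.0207
grip_force: 39.5
```

play_rows:
  series:
    - [0.15,[0,0,0.02],[0,0,0]]
    - [0.15,[0,0,0.02],[0,0,0]]
    - [0.15,[0,0,0],[0,0,0]]

```text
t: 12.9
tool_pos: [0.5123, -0.352, 0.1061]
tool_rot: [-2.22, -2.222, -0.0]
contact_force: [-0.1, -0.3, -1.3]
opening: 0.0205
grip_force: 39.5
```

play_rows:
  series:
    - [0.15,[0,0,0.02],[0,0,0]]
    - [0.15,[0,0,0.02],[0,0,0]]
    - [0.15,[0,0,0],[0,0,0]]

```text
t: 13.28
tool_pos: [0.5126, -0.3523, 0.1048]
tool_rot: [2.22, 2.222, -0.0]
contact_force: [-0.4, 0.1, 1.6]
opening: 0.0204
grip_force: 39.7
```

play_rows:
  series:
    - [0.15,[0,0,0.02],[0,0,0]]
    - [0.15,[0,0,0.02],[0,0,0]]
    - [0.15,[0,0,0],[0,0,0]]

```text
t: 13.65
tool_pos: [0.5125, -0.3522, 0.1025]
tool_rot: [2.22, 2.222, 0.0]
contact_force: [0.4, 0.2, 2.1]
opening: 0.0207
grip_force: 39.8
```

play_rows:
  series:
    - [0.15,[0,0,0.02],[0,0,0]]
    - [0.15,[0,0,0.02],[0,0,0]]
    - [0.15,[0,0,0],[0,0,0]]

```text
t: 14.02
tool_pos: [0.5124, -0.3521, 0.1001]
tool_rot: [2.221, 2.222, 0.0]
contact_force: [-0.3, -0.4, 2.1]
opening: 0.0208
grip_force: 39.8
```

play_rows:
  series:
    - [0.15,[0,0,0.01],[0,0,0]]
    - [0.15,[0,0,0.01],[0,0,0]]
    - [0.15,[0,0,0.01],[0,0,0]]
    - [0.15,[0,0,0],[0,0,0]]

```text
t: 14.52
tool_pos: [0.5124, -0.3521, 0.0987]
tool_rot: [2.221, 2.222, 0.0]
contact_force: [0.3, -0.7, 2.6]
opening: 0.0203
grip_force: 39.8
```

play_rows:
  series:
    - [0.15,[0,0,0.01],[0,0,0]]
    - [0.15,[0,0,0.01],[0,0,0]]
    - [0.15,[0,0,0],[0,0,0]]

```text
t: 14.9
tool_pos: [0.5124, -0.3521, 0.0977]
tool_rot: [2.221, 2.222, 0.0]
contact_force: [0.2, -0.1, 2.6]
opening: 0.0205
grip_force: 39.8
```

play_rows:
  series:
    - [0.15,[0,0,0.005],[0,0,0]]
    - [0.15,[0,0,0.005],[0,0,0]]
    - [0.15,[0,0,0],[0,0,0]]

```text
t: 15.28
tool_pos: [0.5124, -0.3521, 0.0973]
tool_rot: [2.221, 2.222, 0.0]
contact_force: [0.1, -0.2, 2.1]
opening: 0.0206
grip_force: 39.8
```

play_rows:
  series:
    - [0.15,[0,0,0.01],[0,0,0]]
    - [0.15,[0,0,0.01],[0,0,0]]
    - [0.15,[0,0,0],[0,0,0]]

```text
t: 15.65
tool_pos: [0.5124, -0.352, 0.0962]
tool_rot: [-2.221, -2.222, -0.0]
contact_force: [0.7, -0.3, 2.5]
opening: 0.0206
grip_force: 39.8
```

play_rows:
  series:
    - [0.15,[0,0,0.01],[0,0,0]]
    - [0.15,[0,0,0.01],[0,0,0]]
    - [0.15,[0,0,0],[0,0,0]]

```text
t: 16.02
tool_pos: [0.5123, -0.3521, 0.0952]
tool_rot: [-2.221, -2.222, -0.0]
contact_force: [1.1, 0.3, 1.9]
opening: 0.0202
grip_force: 39.8
```

play_rows:
  series:
    - [0.15,[0,0,0.01],[0,0,0]]
    - [0.15,[0,0,0.01],[0,0,0]]
    - [0.15,[0,0,0],[0,0,0]]

```text
t: 16.4
tool_pos: [0.5124, -0.3521, 0.0943]
tool_rot: [-2.221, -2.222, -0.0]
contact_force: [0.0, 0.1, 2.8]
opening: 0.0204
grip_force: 39.9
```

play_rows:
  series:
    - [0.15,[0,0,0.01],[0,0,0]]
    - [0.15,[0,0,0.01],[0,0,0]]
    - [0.15,[0,0,0],[0,0,0]]

```text
t: 16.77
tool_pos: [0.5126, -0.3524, 0.0941]
tool_rot: [2.22, 2.222, -0.0]
contact_force: [-0.5, 0.3, 5.1]
opening: 0.0205
grip_force: 40.1
```

play_rows:
  series:
    - [0.15,[0,0,0.01],[0,0,0]]
    - [0.15,[0,0,0],[0,0,0]]
    - [0.15,[0,0,0],[0,0,0]]

```text
t: 17.15
tool_pos: [0.5127, -0.3526, 0.0941]
tool_rot: [2.22, 2.221, -0.0]
contact_force: [-0.3, 1.3, 7.7]
opening: 0.0203
grip_force: 40.2
```

play_rows:
  series:
    - [0.15,[0,0,0.008],[0,0,0]]
    - [0.15,[0,0,0],[0,0,0]]
    - [0.15,[0,0,0],[0,0,0]]
    - [0.15,[0,0,0],[0,0,0]]
    - [0.15,[0,0,0],[0,0,0]]

```text
t: 17.77
tool_pos: [0.5128, -0.3527, 0.0941]
tool_rot: [2.219, 2.221, -0.001]
contact_force: [-1.5, -0.1, 8.8]
opening: 0.0207
grip_force: 40.3
```

The disc is seated with about 10 N. Next I ease the press, let go and rise.

play_rows:
  series:
    - [0.15,[0,0,-0.03],[0,0,0]]
    - [0.15,[0,0,0],[0,0,0]]
    - [0.5,[0,0,0],[0,0,0]]
    - [0.7,[0,0,0],[0,0,0]]
    - [0.7,[0,0,0],[0,0,0]]
    - [0.7,[0,0,0],[0,0,0]]
    - [0.7,[0,0,0],[0,0,0]]
    - [0.7,[0,0,0],[0,0,0]]

```text
t: 18.77
tool_pos: [0.5124, -0.3521, 0.0939]
tool_rot: [-2.221, -2.222, 0.0]
contact_force: [0.3, 0.1, 0.1]
opening: 0.0597
grip_force: 0.0
```

play_rows:
  series:
    - [0.7,[0,0,-0.5],[0,0,0]]
    - [0.7,[0,0,-0.8],[0,0,0]]
    - [0.7,[0,0,-0.8],[0,0,0]]
    - [0.3,[-0.8,0,-0.6],[0,0,0]]
    - [0,[-0.8,0,-0.4],[0,0,0]]
    - [0,[0,0,0],[0,0,0]]
    - [0,[0,0,0],[0,0,0]]
    - [0,[0,0,0],[0,0,0]]

```text
t: 19.77
tool_pos: [0.5122, -0.4307, 0.2474]
tool_rot: [-2.218, -2.222, -0.0]
contact_force: [0.1, -0.1, 0.5]
opening: -0.0002
grip_force: 0.0
```

```bash
python3 - <<'E'
from h import *
w=grab('wrist');o=ctrl.get_obs();print(o['tool_pos'],o['contact_force'],o['opening'])
print('or',blobs(w[0],(8,120,80),(24,255,255),60),'red',blobs(w[0],(0,150,60),(6,255,255),60),blobs(w[0],(174,120,60),(180,255,255),60))
for n,P in dict(top=(.512,-.352,.1223),bore=(.512,-.352,.066),post=(.511,-.257,.18)).items():print(n,proj(P,*w[1:])[0])
for z in (.11,.13,.15,.165):print(z,proj([(.511,-.310,z),(.511,-.293,z+.030)],*w[1:]))
cv2.imwrite('pics/w4.png',w[0]);np.save('T4.npy',w[3])
E
```

```text
[ 0.5122603  -0.43071828  0.24758164] [0.69692229 0.22740171 0.15455162] -7.352494708481713e-05
or [([245, 66, 27, 29, 587], [258.3, 80.1])] red [([474, 227, 38, 111, 2193], [491.6, 286.4]), ([477, 349, 23, 24, 317], [489.3, 358.8])] []
top [257.77260379  81.85256117]
bore [257.59705929  82.19850822]
post [ 256.8221813  -110.41436293]
0.11 [[256.63232193  25.28807215]
 [256.67501874 -10.22501531]]
0.13 [[256.62197482  20.53667212]
 [256.66701305 -19.16084429]]
0.15 [[256.60980621  14.94562319]
 [256.65734562 -29.97557801]]
0.165 [[256.59917436  10.05782403]
 [256.64866627 -39.70739933]]
```

View pics/w4.png

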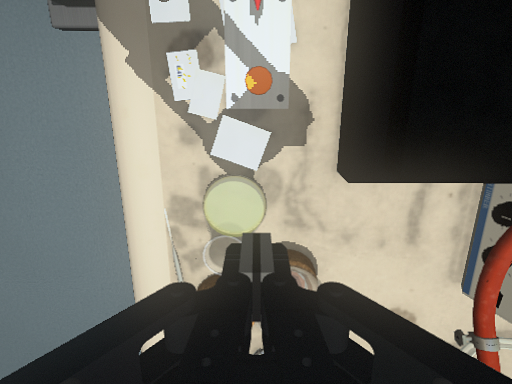

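The rod stands in the bore, its head at (258,80) as predicted, and the pointer tip shows at about (258,8), so the pointer is high on its post. With the fingers shut I'll push the tab's top down until the TCP is 30 mm above the rod top. That is 0.0941+0.0282+0.030, about 0.152.

play_rows:
  series:
    - [0,[0.7,0,0],[0,0,0]]
    - [0,[0.8,0,0],[0,0,0]]
    - [0,[0.75,-0.02,0],[0,0,0]]
    - [0,[0.5,0,0],[0,0,0]]
    - [0,[0,0,0.4],[0,0,0]]
    - [0,[0,0,0.4],[0,0,0]]
    - [0,[0,0,0],[0,0,0]]
    - [0,[0,0,0],[0,0,0]]

```text
t: 20.82
tool_pos: [0.5111, -0.2953, 0.2084]
tool_rot: [-2.221, -2.22, 0.0]
contact_force: [0.2, -0.1, -0.0]
opening: 0.0002
grip_force: 0.0
```

```bash
python3 - <<'E'
from h import *
o=ctrl.get_obs();print(o['tool_pos'],o['contact_force'])
s=grab('scene');cv2.imwrite('pics/s5.png',cv2.resize(s[0][80:230,220:360],None,fx=4,fy=4,interpolation=cv2.INTER_CUBIC))
for n,P in dict(rodtop=(.512,-.352,.1223),tabtop=(.511,-.293,.195),tip=(.511,-.310,.165),tcp=o['tool_pos']).items():print(n,((proj(P,*s[1:])[0]-(220,80))*4).round(1))
E
```

```text
[ 0.51113691 -0.29529152  0.20837624] [ 0.24986818 -0.10388439 -0.0399253 ]
rodtop [254.3 424.7]
tabtop [201.  257.3]
tip [215.6 321.2]
tcp [203.1 234.1]
```

View pics/s5.png

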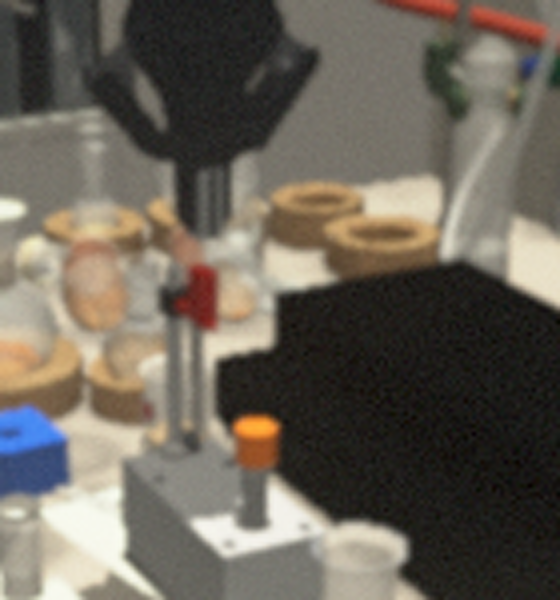

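The rod head's top is at crop (257,427), matching the predicted (254,425). The shut fingers end right above the red tab, whose top is near (203,266), so I push down.

play_rows:
  series:
    - [0,[0.02,0,0.2],[0,0,0]]
    - [0,[0,0,0.1],[0,0,0]]
    - [0,[0,0,0.1],[0,0,0]]
    - [0,[0,0,0.1],[0,0,0]]
    - [0,[0,0,0.1],[0,0,0]]
    - [0,[0,0,0],[0,0,0]]

```text
t: 21.62
tool_pos: [0.5113, -0.2935, 0.1783]
tool_rot: [-2.221, -2.222, -0.0]
contact_force: [-1.1, -0.8, -0.0]
opening: 0.0
grip_force: 0.0
```

play_rows:
  series:
    - [0,[0,0,0.1],[0,0,0]]
    - [0,[0,0,0.1],[0,0,0]]
    - [0,[0,0,0.1],[0,0,0]]
    - [0,[0,0,0.05],[0,0,0]]
    - [0,[0,0,0],[0,0,0]]
    - [0,[0,0,0],[0,0,0]]

```text
t: 22.38
tool_pos: [0.5111, -0.2934, 0.1609]
tool_rot: [-2.22, -2.222, 0.0]
contact_force: [0.6, 1.0, -0.2]
opening: 0.0002
grip_force: 0.1
```

```bash
python3 - <<'E'
from h import *
o=ctrl.get_obs();print(o['tool_pos'],o['contact_force'])
s=grab('scene');t=grab('top')
A=cv2.resize(s[0][80:230,240:340],None,fx=4,fy=4,interpolation=cv2.INTER_CUBIC);B=cv2.resize(t[0][140:290,220:320],None,fx=4,fy=4,interpolation=cv2.INTER_CUBIC)
cv2.imwrite('pics/s6.png',A)
for n,P in dict(rodtop=(.512,-.352,.1223),tabtop=(.511,-.293,.161),tip=(.511,-.310,.131),tcp=o['tool_pos']).items():print(n,((proj(P,*s[1:])[0]-(240,80))*4).round(1))
E
```

```text
[ 0.51108251 -0.29341003  0.160934  ] [ 0.55873053  0.96015274 -0.24927855]
rodtop [174.3 424.7]
tabtop [121.2 317.9]
tip [135.6 380.8]
tcp [121.7 318.2]
```

View pics/s6.png

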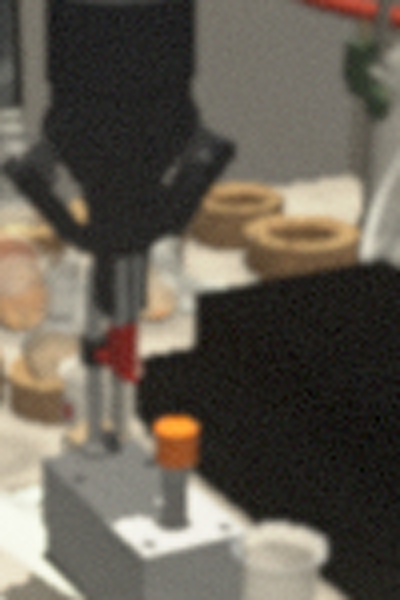

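The pointer has come down with the fingers resting on its tab at (122,325). Now the last 8.7 mm.

play_rows:
  series:
    - [0,[0,0,0.06],[0,0,0]]
    - [0,[0,0,0.06],[0,0,0]]
    - [0,[0,0,0.052],[0,0,0]]
    - [0,[0,0,0],[0,0,0]]
    - [0,[0,0,0],[0,0,0]]
    - [0,[0,0,0],[0,0,0]]

```text
t: 23.22
tool_pos: [0.5113, -0.2936, 0.1526]
tool_rot: [-2.221, -2.222, -0.0]
contact_force: [0.1, -0.2, -0.2]
opening: 0.0004
grip_force: 0.0
```

play_rows:
  series:
    - [0,[0,0,-0.4],[0,0,0]]
    - [0,[0,0,-0.8],[0,0,0]]
    - [0,[0,0,-0.8],[0,0,0]]
    - [0,[-0.8,0,-0.2],[0,0,0]]
    - [0,[-0.8,0,0],[0,0,0]]
    - [0,[0,0,0],[0,0,0]]
    - [0,[0,0,0],[0,0,0]]

```text
t: 24.1
tool_pos: [0.5115, -0.3733, 0.2636]
tool_rot: [2.221, 2.222, 0.001]
contact_force: [-0.7, 0.3, -0.6]
opening: 0.0
grip_force: 0.0
```

```bash
python3 - <<'E'
from h import *
o=ctrl.get_obs();print(o['tool_pos'],o['t'])
s=grab('scene');w=grab('wrist')
A=cv2.resize(s[0][130:210,240:300],None,fx=6,fy=6,interpolation=cv2.INTER_CUBIC)[:480]
B=cv2.resize(w[0][0:240,190:400],None,fx=2,fy=2)[:480]
cv2.imwrite('pics/s7.png',np.hstack([A,B]))
for n,P in dict(rodtop=(.512,-.352,.1223),tabtop=(.511,-.293,.1523),tip=(.511,-.310,.1223)).items():
    print(n,((proj(P,*s[1:])[0]-(240,130))*6).round(1),((proj(P,*w[1:])[0]-(190,0))*2+(360,0)).round(1))
E
```

```text
[ 0.51147694 -0.37329025  0.26357044] 24.1
rodtop [261.4 337.1] [495.9 300.3]
tabtop [181.9 199.7] [494.2 159.4]
tip [203.4 293.7] [493.9 202.4]
```

View pics/s7.png

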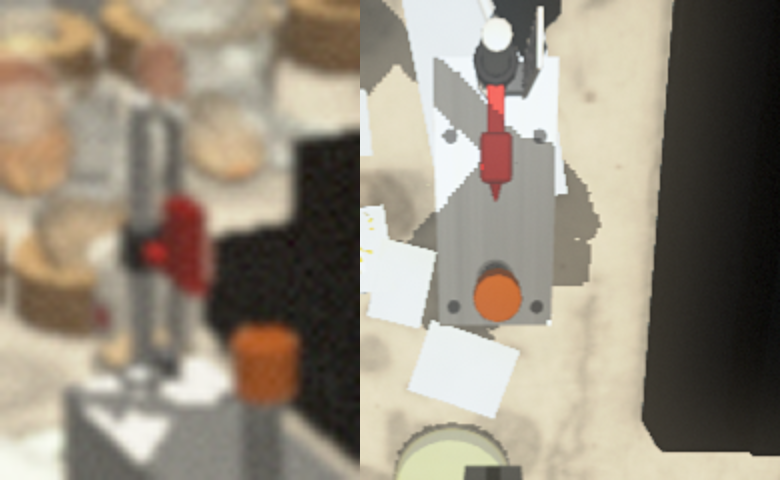

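The scene view shows the rod top at crop (267,338), the tab top at (187,203) and the tip at (205,294). All are within about 1 mm in height of the predictions for a level tip. The wrist view agrees, and the arm is clear, so I'm handing the job in.

```bash
python3 -c "
from station import ctrl
print(ctrl.finish_job())"
```

```text
the job is handed in; nothing more can be done
None
```

The job is handed in at about 24 s of the 72 allowed, with no verdict returned: the rod stands in the bore on the seated disc (pressed with about 10 N), the pointer tip is level with the rod's top to within about 1 mm, and the flask, beaker and vial were left alone.

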